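# Share out a stack of cut lenses to their job trays

### The job

The cut lenses have come in, stacked on the black mat. Take the stack apart and put each carton into the job tray of its own colour, lying flat, label up, on the floor of the lens compartment in front of the spectacle frame. There are lenses inside: keep the cartons upright and set them down, do not drop or tip them.

Things in the scene. Friction and masses are not known exactly. Their poses are not given: they have to be found in the camera images.
- carton_orange: Loose closed carton: white ends, orange sleeve, blank white label on top. 112 mm long (own x), 56 mm wide (y), 28 mm high (z), about 90 g, firm. Origin: centre of its underside, z up. At the start stacked on a black rubber mat 3 mm thick: two side by side below, two on top laid crosswise over both; in each layer the two are 36 mm apart.
- carton_green: Loose closed carton: white ends, green sleeve, blank white label on top. 112 mm long (own x), 56 mm wide (y), 28 mm high (z), about 90 g, firm. Origin: centre of its underside, z up. At the start stacked on a black rubber mat 3 mm thick: two side by side below, two on top laid crosswise over both; in each layer the two are 36 mm apart.
- carton_blue: Loose closed carton: white ends, blue sleeve, blank white label on top. 112 mm long (own x), 56 mm wide (y), 28 mm high (z), about 90 g, firm. Origin: centre of its underside, z up. At the start stacked on a black rubber mat 3 mm thick: two side by side below, two on top laid crosswise over both; in each layer the two are 36 mm apart.
- carton_yellow: Loose closed carton: white ends, yellow sleeve, blank white label on top. 112 mm long (own x), 56 mm wide (y), 28 mm high (z), about 90 g, firm. Origin: centre of its underside, z up. At the start stacked on a black rubber mat 3 mm thick: two side by side below, two on top laid crosswise over both; in each layer the two are 36 mm apart.
- tray_orange: Fixed orange open tray, walls 26 mm high, 3 mm thick. Lens compartment (robot's side) 124 mm (x) by 136 mm (y) inside, only a flat job sheet on its floor; a carton fits lengthwise along y with finger room at both sides. Beyond a cross wall, at +x, a 50 mm compartment holds a spectacle frame (top 22 mm above bench). Origin: middle of the lens compartment, at bench level; its floor is 3 mm up.
- tray_green: Fixed green open tray, walls 26 mm high, 3 mm thick. Lens compartment (robot's side) 124 mm (x) by 136 mm (y) inside, only a flat job sheet on its floor; a carton fits lengthwise along y with finger room at both sides. Beyond a cross wall, at +x, a 50 mm compartment holds a spectacle frame (top 22 mm above bench). Origin: middle of the lens compartment, at bench level; its floor is 3 mm up.
- tray_blue: Fixed blue open tray, walls 26 mm high, 3 mm thick. Lens compartment (robot's side) 124 mm (x) by 136 mm (y) inside, only a flat job sheet on its floor; a carton fits lengthwise along y with finger room at both sides. Beyond a cross wall, at +x, a 50 mm compartment holds a spectacle frame (top 22 mm above bench). Origin: middle of the lens compartment, at bench level; its floor is 3 mm up.
- tray_yellow: Fixed yellow open tray, walls 26 mm high, 3 mm thick. Lens compartment (robot's side) 124 mm (x) by 136 mm (y) inside, only a flat job sheet on its floor; a carton fits lengthwise along y with finger room at both sides. Beyond a cross wall, at +x, a 50 mm compartment holds a spectacle frame (top 22 mm above bench). Origin: middle of the lens compartment, at bench level; its floor is 3 mm up.
Mind the look-alikes: they are no part of the job. What is shaped like the carton_green but pink or red is not meant.

How it is judged:
At the end, for the whole second after the job is handed in: Each carton lies flat (within 0.06 rad, label up) on the floor of the front compartment of the tray of its colour (underside less than 7 mm above the bench, carton's middle within 40 mm of the compartment's middle along the tray's x and 45 mm along its y), released and at rest (x of carton_orange in the frame of tray_orange between -0.04 and 0.04 m and y of carton_orange in the frame of tray_orange between -0.045 and 0.045 m and z of carton_orange in the frame of tray_orange between 0 and 0.007 m and angle between each of carton_orange, carton_green, carton_blue, carton_yellow's own z axis and vertical below 0.06 rad and linear speed of each of carton_orange, carton_green, carton_blue, carton_yellow below 0.02 m/s and angular speed of each of carton_orange, carton_green, carton_blue, carton_yellow below 0.1 rad/s and contact force between each of carton_orange, carton_green, carton_blue, carton_yellow and the arm below 0.1 N and contact force between each of carton_orange, carton_green, carton_blue, carton_yellow and the fingers below 0.1 N and x of carton_green in the frame of tray_green between -0.04 and 0.04 m and y of carton_green in the frame of tray_green between -0.045 and 0.045 m and z of carton_green in the frame of tray_green between 0 and 0.007 m and x of carton_blue in the frame of tray_blue between -0.04 and 0.04 m and y of carton_blue in the frame of tray_blue between -0.045 and 0.045 m and z of carton_blue in the frame of tray_blue between 0 and 0.007 m and x of carton_yellow in the frame of tray_yellow between -0.04 and 0.04 m and y of carton_yellow in the frame of tray_yellow between -0.045 and 0.045 m and z of carton_yellow in the frame of tray_yellow between 0 and 0.007 m); the robot touches nothing.
It fails at once if a carton is tipped over (more than about 35 degrees) (angle between any of carton_orange, carton_green, carton_blue, carton_yellow's own z axis and vertical above 0.6 rad).
It fails at once if a carton falls free faster than 0.65 m/s (dropped from over 2 cm, or thrown) ((contact force between carton_orange and anything else below 0.02 N and linear speed of carton_orange above 0.65 m/s) or (contact force between carton_green and anything else below 0.02 N and linear speed of carton_green above 0.65 m/s) or (contact force between carton_blue and anything else below 0.02 N and linear speed of carton_blue above 0.65 m/s) or (contact force between carton_yellow and anything else below 0.02 N and linear speed of carton_yellow above 0.65 m/s)).
It also fails if it takes over 90 s, if anything falls off the work surface, if the arm or the gripper's body presses on something with over 40 N, if the wrist force passes 120 N, or if a joint passes its speed limit or range.

### The arm

A 6-joint arm with a two-finger parallel gripper is mounted at the origin on the work surface. World frame = base frame: x ahead of the robot, y to its left, z up, the work surface at z = 0. Lengths are in m, angles in rad, forces in N, time in s.
With the tool pointing down it reaches from about 0.2 to 0.875 m from the base axis. Payload 3.4 kg.
Tool frame: the origin (TCP) lies between the finger pads; the fingertips stand 19 mm ahead of it and the grasp point (between the pads) is the TCP (tips_ahead is the z of the fingertips in the tool frame, in m); z points along the fingers, y is the line along which they close (so a half turn about z gives the same grasp; the last joint's range is limited). The gripper opens to 94 mm and grips with 3 to 60 N. Pads are 16 mm wide; open, the fingers measure 119 mm over their backs; the gripper's body (75 mm by 177 mm) begins 78 mm behind the grasp point.
Start: joints at [-1.449, 0.276, 1.505, -0, 1.361, -0.121], TCP at [0.138, -0.558, 0.203] pointing down, gripper open.
Joint ranges: [-2.89, 2.89], [-0.75, 2.08], [0.22, 2.7], [-1.18, 4.32], [0.11, 2.71], [-2.7, 2.7]. Speed limits (rad/s): [2.57, 2.57, 3.14, 3.14, 3.14, 3.14].

### API

Orientations are given as a unit quaternion [x, y, z, w].
In Python, from bench import read_state, read_camera, job_done, tips_ahead gives the robot as it stands. The module is installed in compiled form; this text tells all that it offers.
- The arm moves only by the shell command python3 -m inch 'ROWS'. ROWS is JSON, a list of rows, each a list of 7 numbers: the shift along the world's x, y, z in m, then the turn, a rotation vector about the world's x, y, z in rad, then the closure, from 0 (fully open) to 1 (shut). A call has 1 to 5 rows; each row shifts and turns the commanded pose from where the row before left it; what a row does not reach is not made up. A row lasts 1/8 s, in which the tool goes at most 62.5 mm and 10.7 degrees, less where a joint would pass 70% of its speed; a pose out of reach is approached as far as the arm can. A call with a gripper value outside its range is refused whole. The fingers move at their own pace and stop on an object; the grip force is fixed at half the most. Time passes only in rows, so rows that do not move let the fingers close. It gives the time, the measured TCP pose, the force, the opening and the grip force at its end, in the units of the state.
- read_state(): the state, without advancing time (a new reading comes with each control period).
- read_camera(name): name is "scene" or "top" or "wrist"; returns a dict with "pixels" (384x512x3 uint8, red, green, blue), "vertical_fov" (degrees; the focal length in pixels is half the picture's height over the tangent of half this angle, whatever the lens; pixels are square), "cx", "cy" (the principal point, pixels), "world_to_cam" (4x4, takes a point from world to camera coordinates). Camera axes: x right, y down, z forward; pixel columns grow to the right and rows downward; lengths in m; the calibration is good to about 2 mm. A picture is of the moment at which its call begins. There is no depth.
- job_done(): hands the job in; it is judged then, once.
The state is a dict: "time": time; "qpos": joint angles; "qvel": joint speeds; "joint_efforts": joint torques, N m; "tool_pos": TCP position; "ee_rot": TCP orientation; "ft_force": force on the tool from outside, world axes, zero at the start; "ft_torque": the same for the moment, N m; "width": finger opening in m; "finger_force": force on a finger pad.
Only numpy, scipy, OpenCV 4.12 (cv2) and the standard library are available. Lean on these libraries where they do the work, as an engineer would, in place of code of your own. Each camera call takes 0.05 s, during which the arm holds its last target. There are 200 camera calls.

## Working session

There is one attempt and no reset: what is moved stays moved. The work goes in short steps, Python scripts to look and compute and a shell command to move; the robot and the scene stay as the last step left them, time stands still between calls to the robot, and variables do not carry over. Pictures are saved under pics/ and viewed, at most 14 in all, crops included, and the job is handed in when it is done.

```bash
mkdir -p pics; ls
cat > h.py <<'E'
import numpy as np, cv2, pickle
from bench import read_state, read_camera
def snap(name, fn):
    c=read_camera(name); pickle.dump(c,open(f'pics/{fn}.pkl','wb'))
    cv2.imwrite(f'pics/{fn}.png',c['pixels'][:,:,::-1]); return c
def load(fn): return pickle.load(open(f'pics/{fn}.pkl','rb'))
def ray(c,u,v):
    f=c['pixels'].shape[0]/2/np.tan(np.radians(c['vertical_fov'])/2)
    M=np.array(c['world_to_cam']); R=M[:3,:3]; o=-R.T@M[:3,3]
    d=R.T@np.array([(u-c['cx'])/f,(v-c['cy'])/f,1]); return o,d/np.linalg.norm(d)
def atz(c,u,v,z):
    o,d=ray(c,u,v); return o+d*(z-o[2])/d[2]
def tri(*obs):
    A=np.zeros((3,3));b=np.zeros(3)
    for c,u,v in obs:
        o,d=ray(c,u,v);P=np.eye(3)-np.outer(d,d);A+=P;b+=P@o
    p=np.linalg.solve(A,b)
    return p,[np.linalg.norm(np.cross(p-ray(c,u,v)[0],ray(c,u,v)[1])) for c,u,v in obs]
def crop(fn,x0,y0,x1,y1,s):
    im=cv2.imread(f'pics/{fn}.png')[y0:y1,x0:x1]
    return cv2.resize(im,None,fx=s,fy=s,interpolation=cv2.INTER_CUBIC)
E
python3 - <<'E'
from h import *
for n in('scene','top'): 
    c=snap(n,n+'0'); print(n,c['vertical_fov'],np.round(c['world_to_cam'],3).tolist())
cv2.imwrite('pics/both.png',np.vstack([cv2.imread('pics/scene0.png'),cv2.imread('pics/top0.png')])[:, :] if 0 else cv2.imread('pics/top0.png'))
s=read_state(); print(s['time'],s['tool_pos'],s['ee_rot'],s['width'])
E
```

```text
pics
scene 44.82393172033938 [[-0.698, 0.716, -0.01, 0.425], [0.437, 0.415, -0.798, -0.145], [-0.567, -0.562, -0.602, 1.465], [0.0, 0.0, 0.0, 1.0]]
top 47.57085039266368 [[0.006, -1.0, 0.03, -0.106], [-0.987, -0.011, -0.159, 0.506], [0.159, -0.028, -0.987, 1.186], [0.0, 0.0, 0.0, 1.0]]
0.1 [ 0.13817107 -0.55764649  0.20269151] [ 9.92640572e-01  1.21095175e-01 -3.59789248e-06 -8.08909074e-04] 0.09424246849887047
```

View pics/scene0.png

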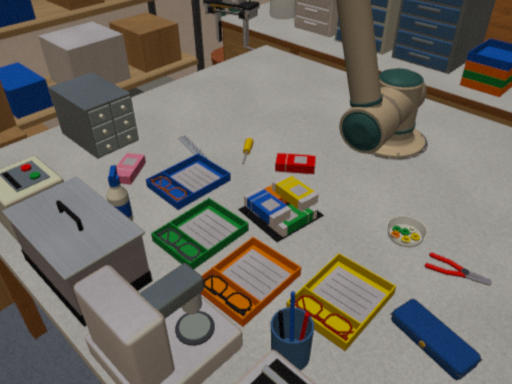

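View pics/top0.png

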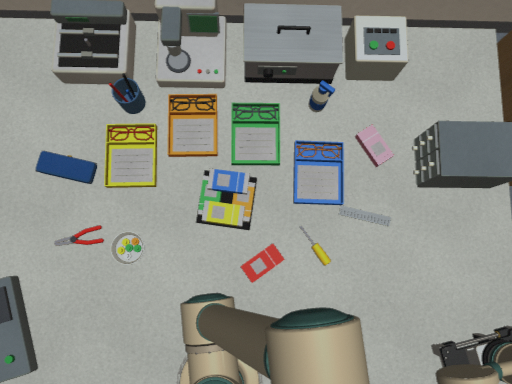

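The top view shows the stack at about (227,198), with blue (228,181) and yellow (223,213) on top and orange (left) and green (right) below. The trays are yellow (131,155), orange (193,125), green (256,133) and blue (319,172). The look-alike cartons are red (262,262) and pink (374,145). Neither is one of the four colours, so both are out. I'll confirm this in an enlarged crop.

Run:
```python
from h import *
cv2.imwrite('pics/ct.png',crop('top0',185,155,275,240,7)); cv2.imwrite('pics/cs.png',crop('scene0',230,165,330,245,7.5))
```

```text
(no output)
```

View pics/ct.png

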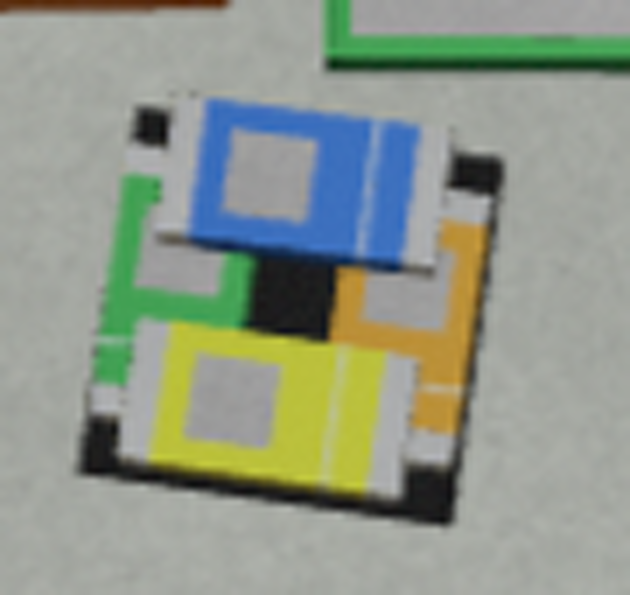

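View pics/cs.png

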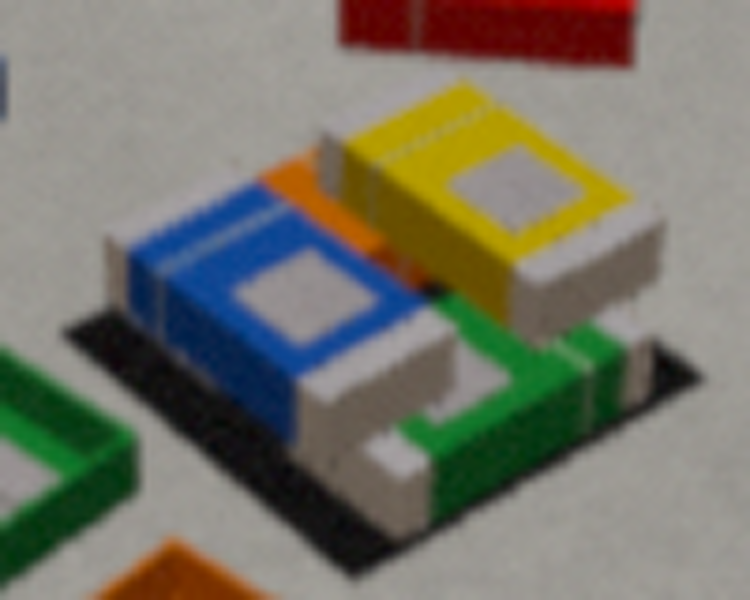

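The crop confirms the stack. Blue and yellow are on top, green is below on the +y side, orange is below on the −y side, and none is pink or red. Next come the trays, enlarged in both views, and triangulation of the stack points.

Run:
```python
from h import *
cv2.imwrite('pics/tt.png',crop('top0',100,88,350,210,3.2)); cv2.imwrite('pics/ts.png',crop('scene0',140,145,400,345,3))
t,s=load('top0'),load('scene0')
T=lambda x,y:(t,185+x/7,155+y/7); S=lambda x,y:(s,230+x/7.5,165+y/7.5)
pts={'bl_lab':([(232,128),(320,138),(308,222),(222,212)],[(308,347),(234,295),(312,250),(380,297)]),
'ye_lab':([(198,353),(281,362),(270,447),(186,437)],[(522,233),(447,187),(516,147),(585,190)]),
'ye':([(140,318),(415,355),(402,497),(120,460)],[(515,262),(322,132),(465,75),(665,212)]),
'bl':([(172,92),(452,128),(435,268),(158,236)],[(297,380),(108,238),(258,183),(455,335)]),
'gr+y edge':([(128,145),(92,410)],[(428,462),(655,340)])}
for k,(a,b) in pts.items():
    P=[]
    for p,q in zip(a,b):
        X,r=tri(T(*p),S(*q));P.append(X);print(k,np.round(X*1000,1),np.round(np.array(r)*1000,1))
    if len(P)==4:
        P=np.array(P);d=P[0]+P[3]-P[1]-P[2];e=P[0]+P[1]-P[2]-P[3]
        print('  c',np.round(P.mean(0)*1000,1),'len',np.linalg.norm(d)/2,np.linalg.norm(e)/2,'yaw(long from y)',np.degrees(np.arctan2(-d[0],d[1])))
for k,p,z in[('or',(490,195),.031),('or',(450,465),.031),('mat',(140,105),.003),('mat',(502,158),.003),('mat',(452,522),.003),('mat',(80,472),.003)]:
    print(k,np.round(atz(*T(*p),z)*1000,1))
```

```text
bl_lab [566.9  14.8  58.9] [3.2 3.2]
bl_lab [563.5 -20.4  58.1] [3.1 3.1]
bl_lab [529.6 -16.7  58.9] [2.5 2.5]
bl_lab [533.3  17.   60.3] [1.9 1.9]
  c [548.3  -1.3  59. ] len 0.034649112095043434 0.033870545826411684 yaw(long from y) -5.961558894902083
ye_lab [476.1  26.5  58.8] [3.3 3.3]
ye_lab [473.4  -7.   58.5] [2.4 2.4]
ye_lab [440.2  -3.9  58.5] [1.6 1.6]
ye_lab [443.8  28.9  59.6] [1.5 1.5]
  c [458.4  11.1  58.9] len 0.03331165898849 0.032931476262586204 yaw(long from y) -5.417866136103905
ye [492.4  44.3  65.4] [2.6 2.6]
ye [477.1 -59.9  56.2] [2.3 2.3]
ye [418.3 -51.8  54. ] [6.8 6.8]
ye [434.4  54.8  59. ] [1.8 1.8]
  c [455.5  -3.2  58.6] len 0.10681230259480534 0.05931755610420285 yaw(long from y) -8.48586968945541
bl [583.6  33.7  65.9] [2.9 2.9]
bl [568.6 -73.   55.7] [3.3 3.3]
bl [510.4 -64.3  51.2] [6.5 6.5]
bl [524.9  42.2  53.8] [1.4 1.4]
  c [546.8 -15.3  56.7] len 0.10781871545700848 0.0596848030584581 yaw(long from y) -7.892725865343939
gr+y edge [563.1  59.9  36.2] [5.2 5.2]
gr+y edge [457.4  70.5  27.1] [2.6 2.6]
or [548.3 -91.5  31. ]
or [437.6 -76.2  31. ]
mat [590.3  54.6   3. ]
mat [569.6 -96.9   3. ]
mat [417.  -77.4   3. ]
mat [436.2  75.2   3. ]
```

View pics/tt.png

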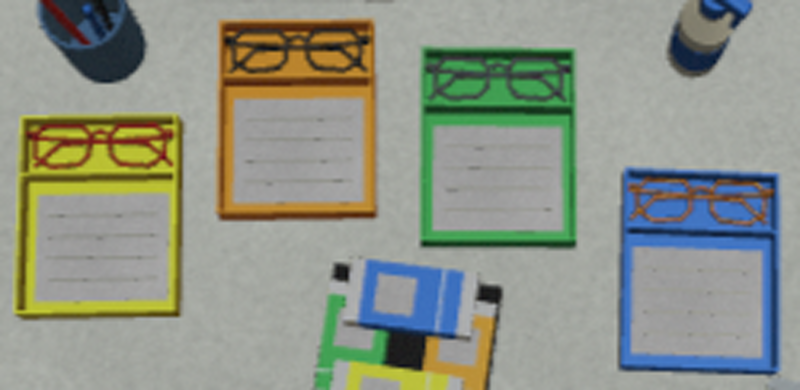

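View pics/ts.png

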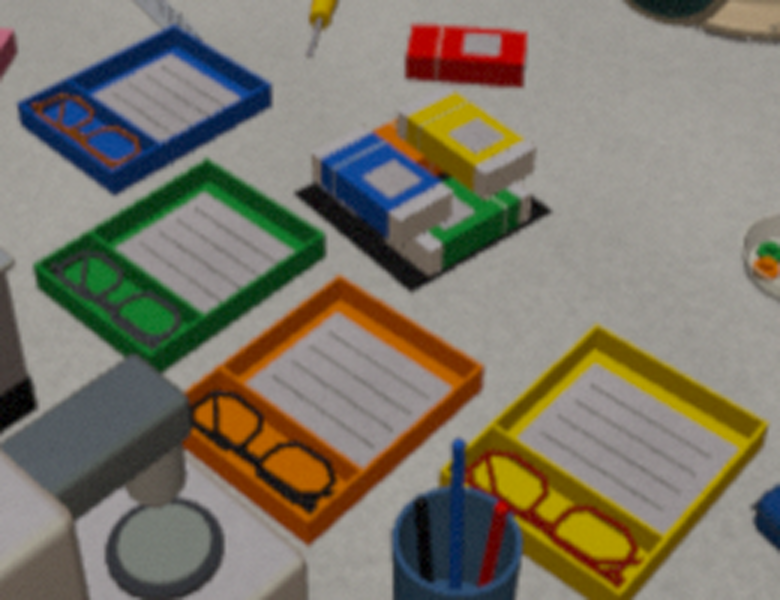

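Run:
```python
from h import *
t,s=load('top0'),load('scene0')
T=lambda x,y:(t,100+x/3.2,88+y/3.2); S=lambda x,y:(s,140+x/3,145+y/3)
top={'yellow':[(20,117),(181,115),(180,314),(16,316)],'orange':[(219,21),(374,20),(376,215),(219,216)],
'green':[(422,48),(573,49),(575,244),(422,244)],'blue':[(626,170),(778,174),(776,370),(620,369)]}
sh={'yellow':[(38,195),(168,192),(168,300),(35,303)],'orange':[(233,98),(362,97),(365,202),(232,204)],
'green':[(432,126),(560,126),(563,231),(432,233)],'blue':[(632,250),(763,247),(763,356),(630,356)]}
sc={'blue':[(177,28),(270,92)],'green':[(207,160),(325,235)],'orange':[(340,277),(484,370)],'yellow':[(598,326),(767,425)]}
for k in top:
    P=np.array([atz(*T(*p),.026) for p in top[k]])*1000
    tl,tr,br,bl=P
    ex=(tl+tr-br-bl)[:2];ex/=np.linalg.norm(ex);ey=(tl+bl-tr-br)[:2];L=np.linalg.norm(tl+tr-br-bl)/2;W=np.linalg.norm(ey)/2
    yaw=np.degrees(np.arctan2(ex[1],ex[0]));yawy=np.degrees(np.arctan2(-ey[0],ey[1]))
    c=(bl+br)[:2]/2+ex*65
    Q=np.array([atz(*T(*p),.003) for p in sh[k]])*1000
    tt=[np.round(tri(T(*top[k][i]),S(*q))[0]*1000) for i,q in zip((2,3),sc[k])]
    print(k,'c',np.round(c,1),'yaw',round(yaw,1),round(yawy,1),'LW',L.round(),W.round(),'sheet',Q.mean(0).round(1),'tri',tt)
```

```text
yellow c [599.7 264.2] yaw 2.3 1.5 LW 184.0 145.0 sheet [601.8 267.3   3. ] tri [array([536., 194.,  20.]), array([533., 336.,  22.])]
orange c [693.   90.2] yaw 2.0 1.3 LW 185.0 142.0 sheet [696.4  92.3   3. ] tri [array([630.,  19.,  20.]), array([627., 161.,  20.])]
green c [669.1 -92.7] yaw 0.7 0.7 LW 185.0 139.0 sheet [671.6 -91.9   3. ] tri [array([ 605., -162.,   22.]), array([603., -23.,  21.])]
blue c [ 556.4 -275. ] yaw -2.0 -0.2 LW 183.0 140.0 sheet [ 557.5 -276.6    3. ] tri [array([ 490., -341.,   22.]), array([ 493., -204.,   14.])]
```

Measurements against the given sizes:

| Item | Measured | Expected |
|---|---|---|
| Label height | 59 mm | 59 mm |
| Pitch between the two top cartons | 92 mm | 92 mm |
| Tray size | about 184 × 142 mm | 183 × 142 mm |

The stack yaw is −7.8°. Next I move above yellow.

```bash
python3 -m inch '[[0.031,0.054,-0.005,0,0,0.119,0.19],[0.031,0.054,-0.005,0,0,0.119,0.19],[0.031,0.054,-0.005,0,0,0.119,0.19],[0.031,0.054,-0.005,0,0,0.119,0.19],[0.031,0.054,-0.005,0,0,0.119,0.19]]'
python3 -m inch '[[0.031,0.054,-0.005,0,0,0.119,0.19],[0.031,0.054,-0.005,0,0,0.119,0.19],[0.031,0.054,-0.005,0,0,0.119,0.19],[0.031,0.054,-0.005,0,0,0.119,0.19],[0.031,0.054,-0.005,0,0,0.119,0.19]]'
python3 -m inch '[[0,0,0,0,0,0,0.19],[0,0,0,0,0,0,0.19]]'
python3 - <<'E'
from h import *
snap('wrist','w0')
E
```

```text
time: 0.72
tool_pos: [0.2938, -0.2862, 0.1782]
ee_rot: [0.913, 0.408, 0.0, 0.0]
ft_force: [-0.1, -1.0, 0.5]
width: 0.0764
finger_force: 0.0
time: 1.35
tool_pos: [0.4489, -0.0163, 0.1533]
ee_rot: [0.753, 0.658, -0.0, 0.0]
ft_force: [0.5, -1.4, -0.1]
width: 0.0763
finger_force: 0.0
time: 1.6
tool_pos: [0.4476, -0.0182, 0.1531]
ee_rot: [0.754, 0.657, -0.001, -0.0]
ft_force: [0.1, -0.2, -1.1]
width: 0.0763
finger_force: 0.0
```

View pics/w0.png

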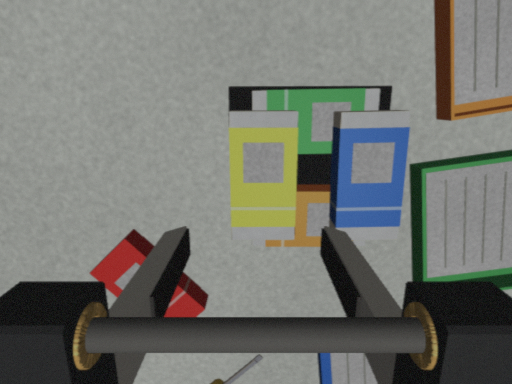

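The wrist view shows yellow (264,175) and blue (370,175) on top. Its edges run square to the tool, so the yaw is right. I'll compute yellow's centre from this view as a second check.

Run:
```python
from h import *
w=load('w0');t=load('top0')
for k,q,lt,lw in[('ye',[(229,110),(298,112),(296,240),(230,238)],(234,399.5),(263.5,162)),('bl',[(335,110),(408,112),(403,240),(330,240)],(270.5,175),(373,162.5))]:
    P=np.array([atz(w,u,v,.059) for u,v in q])*1000
    print(k,P.mean(0).round(1)); print(P.round(1)); X,r=tri((t,185+lt[0]/7,155+lt[1]/7),(w,*lw));print('label',X*1000,r)
s=read_state();q=s['ee_rot'];from scipy.spatial.transform import Rotation as R
print(R.from_quat(q).as_matrix().round(3))
```

```text
ye [457.   -4.1  59. ]
[[437.1  55.2  59. ]
 [491.6  46.1  59. ]
 [478.6 -63.7  59. ]
 [420.7 -53.9  59. ]]
label [459.39951467   9.47524998  58.64434458] [np.float64(0.00045732047134316333), np.float64(0.0004573204713432245)]
bl [545.3 -16.7  59. ]
[[521.1  43.6  59. ]
 [578.8  34.1  59. ]
 [572.9 -76.6  59. ]
 [508.6 -67.8  59. ]]
label [550.13599367  -3.38624291  57.28020284] [np.float64(0.0002013763012453181), np.float64(0.00020137630124531278)]
[[ 0.138  0.99  -0.001]
 [ 0.99  -0.138 -0.   ]
 [-0.001 -0.001 -1.   ]]
```

```bash
python3 -m inch '[[0.009,0.0145,0,0,0,0,0.19],[0,0,-0.036,0,0,0,0.19],[0,0,-0.036,0,0,0,0.19],[0,0,-0.026,0,0,0,0.19],[0,0,0,0,0,0,0.19]]'
python3 -m inch '[[0,0,0,0,0,0,0.5],[0,0,0,0,0,0,0.5],[0,0,0,0,0,0,0.5],[0,0,0,0,0,0,0.5]]'
```

```text
time: 2.28
tool_pos: [0.4558, -0.004, 0.0541]
ee_rot: [0.755, 0.656, -0.001, -0.002]
ft_force: [0.3, -0.2, 0.2]
width: 0.0761
finger_force: 0.0
time: 2.78
tool_pos: [0.4563, -0.0036, 0.0574]
ee_rot: [0.754, 0.657, -0.0, -0.0]
ft_force: [-5.5, 0.0, 14.2]
width: 0.0475
finger_force: 13.9
```

The width is below the carton's 56 mm and there is an upward force, which isn't as expected. I'll look before moving.

Run:
```python
from h import *
snap('scene','s1');snap('wrist','w1')
cv2.imwrite('pics/c1.png',np.hstack([crop('s1',220,140,330,250,4),cv2.resize(cv2.imread('pics/w1.png')[:, 80:440],(360,440))]))
s=read_state();print(s['width'],s['finger_force'],s['ft_force'],s['tool_pos'])
```

```text
0.04757591512512052 13.695117905444931 [-5.4807953  -0.31759358 13.76871054] [ 0.45616818 -0.00365427  0.05739192]
```

View pics/c1.png

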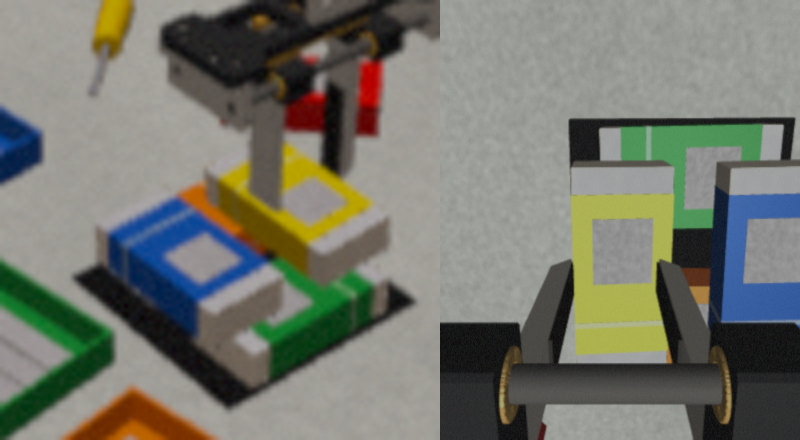

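The scene crop shows the fingertips standing on yellow's top near its edges (finger end at about scene pixel (286,191)), not beside it. I'll check the tool geometry.

Run:
```python
from h import *
import bench
print(bench.tips_ahead, bench.tips_ahead() if callable(bench.tips_ahead) else '')
s=load('s1');w=load('w1')
# fingertip (+x finger lower corners) guess: scene crop (250,200),(280,208); 
for p in[(250,200),(280,208),(322,165),(350,170)]:
    for z in(.038,.059): print(p,z,atz(s,220+p[0]/4,140+p[1]/4,z).round(4))
M=np.array(w['world_to_cam']);print('wrist cam pos',(-M[:3,:3].T@M[:3,3]).round(3), M.round(3).tolist())
st=read_state();print(st['qpos'])
cv2.imwrite('pics/c2.png',np.hstack([crop('s1',255,155,320,220,6),crop('w1',160,190,330,320,3)[:390]]))
```

```text
0.019 
(250, 200) 0.038 [ 0.4642 -0.0348  0.038 ]
(250, 200) 0.059 [ 0.485  -0.0173  0.059 ]
(280, 208) 0.038 [ 0.4573 -0.0154  0.038 ]
(280, 208) 0.059 [0.4783 0.0016 0.059 ]
(322, 165) 0.038 [ 0.4032 -0.0255  0.038 ]
(322, 165) 0.059 [ 0.4258 -0.0082  0.059 ]
(350, 170) 0.038 [ 0.3948 -0.0087  0.038 ]
(350, 170) 0.059 [0.4176 0.0082 0.059 ]
wrist cam pos [0.467 0.073 0.238] [[0.991, -0.137, -0.001, -0.453], [-0.131, -0.955, 0.267, 0.067], [-0.038, -0.265, -0.964, 0.266], [0.0, 0.0, 0.0, 1.0]]
[-1.60322162e-01  2.38281079e-01  1.96938979e+00 -5.90659219e-04
  9.34829271e-01 -2.22306443e-02]
```

View pics/c2.png

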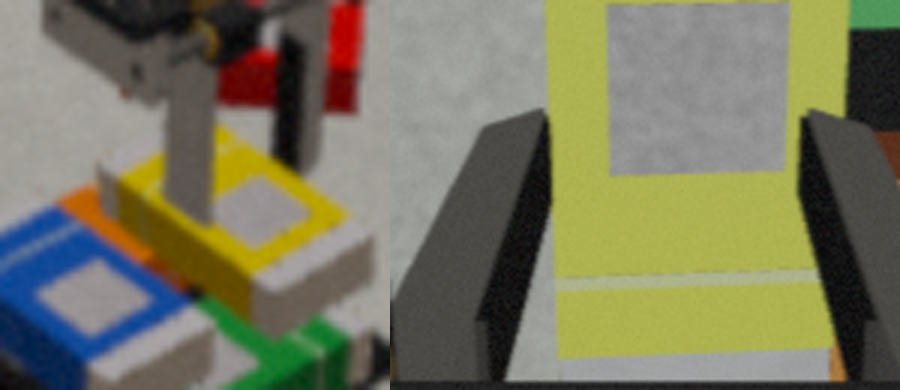

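```bash
python3 -m inch '[[0,0,0,0,0,0,0.19],[0,0,0,0,0,0,0.19],[0,0,0.04,0,0,0,0.19],[0,0,0.04,0,0,0,0.19],[0,0,0,0,0,0,0.19]]'
python3 - <<'E'
from h import *
snap('scene','s2');snap('top','t2');snap('wrist','w2');print(read_state()['tool_pos'],read_state()['width'])
E
python3 -m inch '[[0,0,0,0,0,0,0.45],[0,0,0,0,0,0,0.45],[0,0,0,0,0,0,0.45],[0,0,0,0,0,0,0.45]]'
python3 - <<'E'
from h import *
snap('scene','s3');snap('top','t3');snap('wrist','w3');print(read_state()['tool_pos'],read_state()['width'])
a=np.hstack([crop('s2',235,100,335,180,4),crop('s3',235,100,335,180,4)]);b=np.hstack([crop('w2',160,150,360,290,2),crop('w3',160,150,360,290,2)])
cv2.imwrite('pics/c3.png',np.vstack([a,b]))
for n,l,r,wd in[('w0',(189,230),(322,228),.0763),('w1',(212.3,226.5),(298.3,226.5),.0476)]:
    w=load(n);f=192/np.tan(np.radians(w['vertical_fov'])/2);dep=f*wd/(r[0]-l[0]);
    M=np.array(w['world_to_cam']);u,v=(l[0]+r[0])/2,(l[1]+r[1])/2
    pc=np.array([(u-w['cx'])/f*dep,(v-w['cy'])/f*dep,dep]);print(n,f,dep,(M[:3,:3].T@(pc-M[:3,3])).round(4))
E
```

```text
time: 3.5
tool_pos: [0.46, -0.004, 0.1389]
ee_rot: [0.754, 0.657, 0.003, 0.003]
ft_force: [0.3, -0.9, 0.5]
width: 0.0759
finger_force: 0.0
[ 0.4564907  -0.00351476  0.13496204] 0.07617576246638746
time: 4.15
tool_pos: [0.4572, -0.0037, 0.1353]
ee_rot: [0.754, 0.657, -0.0, -0.0]
ft_force: [1.0, -0.9, 0.5]
width: 0.0519
finger_force: 0.0
[ 0.45727029 -0.00369045  0.13548216] 0.05194661130427621
w0 332.3572153073192 0.19066808667630422 [ 0.4494 -0.0112  0.1549]
w1 332.3572153073192 0.18395585405381856 [0.4584 0.0072 0.0651]
```

View pics/c3.png

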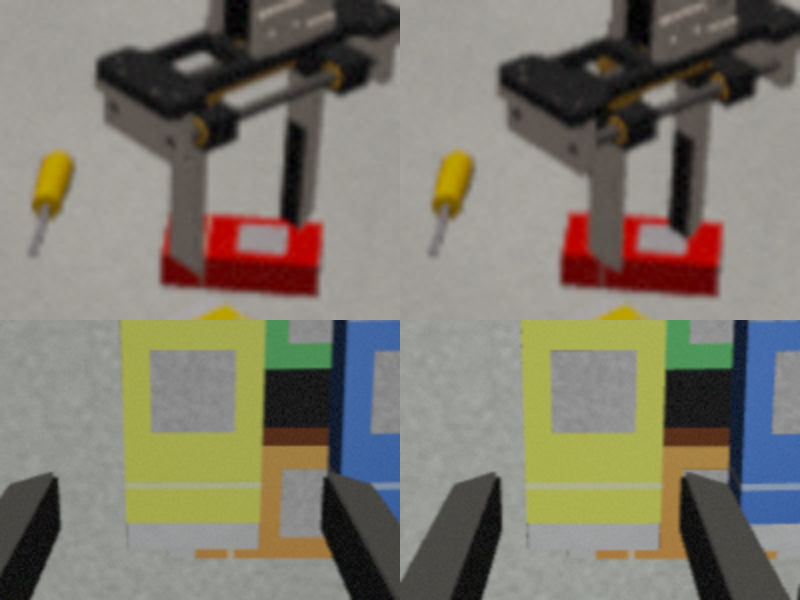

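Run:
```python
from h import *
for n,tp,wd,ps in[('s2',(.4565,-.0035,.135),.0762,[(172,270),(203,285)]),('s3',(.4573,-.0037,.1355),.052,[(590,262),(621,273)])]:
    c=load(n); k=wd/2+.0125
    for p in ps:
        u,v=235+(p[0]%400 if p[0]>400 else p[0])/4,100+p[1]/4
        o,d=ray(c,u,v)
        # tool y axis dir (0.99,-0.138): solve ray . ydir = k
        yd=np.array([.99,-.138,0]);t=(k-(o-np.array(tp))@yd)/(d@yd);X=o+d*t
        print(n,'outer-face tip',X.round(4),'rel z',round(X[2]-tp[2],4))
t=load('t2')
cv2.imwrite('pics/c4.png',np.hstack([crop('t2',180,150,280,240,4),crop('s2',240,130,335,220,4.2)]))
```

```text
s2 outer-face tip [ 0.5059 -0.0161  0.1386] rel z 0.0036
s2 outer-face tip [0.5097 0.0114 0.1432] rel z 0.0082
s3 outer-face tip [ 0.4951 -0.0114  0.1412] rel z 0.0057
s3 outer-face tip [0.4989 0.0157 0.1482] rel z 0.0127Traceback (most recent call last):
  File "<stdin>", line 11, in <module>
    return _nx.concatenate(arrs, 1, dtype=dtype, casting=casting)
           ~~~~~~~~~~~~~~~^^^^^^^^^^^^^^^^^^^^^^^^^^^^^^^^^^^^^^^
ValueError: all the input array dimensions except for the concatenation axis must match exactly, but along dimension 0, the array at index 0 has size 360 and the array at index 1 has size 378
```

Both views and the contact height agree: the real fingertips sit about 2 mm above the reported TCP height rather than 19 mm below it. I'll correct for that in z, so tip z ≈ reported z + 0.002. Next I check that yellow hasn't shifted.

Run:
```python
from h import *
w=load('w2')
P=np.array([atz(w,160+x/2,150+(y-320)/2,.059) for x,y in[(150,350),(236,350),(236,433),(151,433)]])*1000
print(P.round(1),P.mean(0).round(1))
P=np.array([atz(w,160+x/2,150+(y-320)/2,.059) for x,y in[(120,320),(266,320),(258,550),(128,548)]])*1000;print(P.round(1))
```

```text
[[446.3  28.1  59. ]
 [479.7  23.5  59. ]
 [475.6 -10.3  59. ]
 [441.5  -5.6  59. ]] [460.8   8.9  59. ]
[[436.6  41.3  59. ]
 [492.5  33.6  59. ]
 [478.7 -63.5  59. ]
 [424.  -55.   59. ]]
```

```bash
python3 -m inch '[[0,0,0,0,0,0,0.19],[0,0,-0.03,0,0,0,0.19],[0,0,-0.03,0,0,0,0.19],[0,0,-0.02,0,0,0,0.19],[0,0,0,0,0,0,0.19]]'
python3 -m inch '[[0,0,-0.01,0,0,0,0.19],[0,0,-0.009,0,0,0,0.19],[0,0,0,0,0,0,0.19]]'
python3 -m inch '[[0,0,0,0,0,0,0.5],[0,0,0,0,0,0,0.5],[0,0,0,0,0,0,0.5],[0,0,0,0,0,0,0.5]]'
```

```text
time: 4.92
tool_pos: [0.456, -0.0035, 0.0544]
ee_rot: [0.754, 0.657, -0.001, -0.001]
ft_force: [-0.2, -0.4, 0.6]
width: 0.0759
finger_force: 0.0
time: 5.3
tool_pos: [0.4568, -0.0036, 0.0361]
ee_rot: [0.754, 0.657, -0.0, -0.0]
ft_force: [-0.6, 0.6, -0.9]
width: 0.0764
finger_force: 0.0
time: 5.8
tool_pos: [0.4576, -0.0037, 0.0368]
ee_rot: [0.754, 0.657, 0.0, 0.0]
ft_force: [0.5, 1.1, 2.2]
width: 0.0559
finger_force: 30.0
```

Yellow is gripped (55.9 mm, 30 N). I lift it and carry it to the yellow tray.

```bash
python3 -m inch '[[0,0,0.01,0,0,0,0.5],[0,0,0.025,0,0,0,0.5],[0,0,0.03,0,0,0,0.5],[0,0,0.02,0,0,0,0.5],[0,0,0,0,0,0,0.5]]'
python3 -m inch '[[0.0145,0.027,0,0,0,0.017,0.5],[0.0145,0.027,0,0,0,0.017,0.5],[0.0145,0.027,0,0,0,0.017,0.5],[0.0145,0.027,0,0,0,0.017,0.5],[0.0145,0.027,0,0,0,0.017,0.5]]'
python3 -m inch '[[0.0145,0.027,0,0,0,0.017,0.5],[0.0145,0.027,0,0,0,0.017,0.5],[0.0145,0.027,0,0,0,0.017,0.5],[0.0145,0.027,0,0,0,0.017,0.5],[0.0145,0.027,0,0,0,0.017,0.5]]'
python3 -m inch '[[0,0,0,0,0,0,0.5],[0,0,0,0,0,0,0.5]]'
python3 - <<'E'
from h import *
snap('wrist','w4');snap('scene','s4')
cv2.imwrite('pics/c5.png',np.hstack([crop('s4',230,180,400,345,2.33)[:384],cv2.resize(cv2.imread('pics/w4.png')[:,50:450],(400,384))]))
E
```

```text
time: 6.42
tool_pos: [0.4585, -0.0038, 0.1232]
ee_rot: [0.754, 0.657, 0.001, 0.002]
ft_force: [-0.6, -0.1, -0.4]
width: 0.0558
finger_force: 30.0
time: 7.05
tool_pos: [0.5292, 0.1321, 0.1202]
ee_rot: [0.725, 0.688, -0.001, -0.001]
ft_force: [1.0, -0.3, -1.4]
width: 0.0556
finger_force: 30.0
time: 7.68
tool_pos: [0.6017, 0.2669, 0.1198]
ee_rot: [0.695, 0.719, -0.001, -0.001]
ft_force: [0.2, -0.3, -1.1]
width: 0.0555
finger_force: 30.0
time: 7.92
tool_pos: [0.6011, 0.2654, 0.1203]
ee_rot: [0.696, 0.718, -0.001, -0.0]
ft_force: [-0.7, -0.9, -1.8]
width: 0.0555
finger_force: 30.0
```

View pics/c5.png

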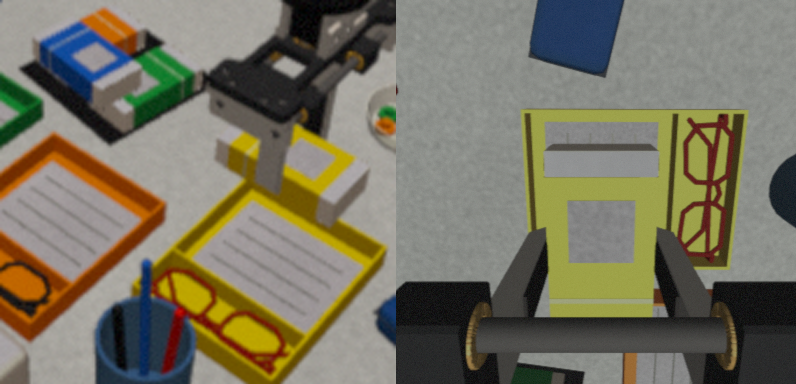

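The scene crop shows the carton held level over the yellow tray. In the wrist view its +y end is at v≈150 and the tray's +y rim is at v≈110. I'll compute the fit.

Run:
```python
from h import *
w=load('w4');tp=read_state()['tool_pos']
for n,u,v,z in[('rim +y-x',175,110,.026),('rim +y+x',401,110,.026),('crosswall top',327,114,.026),('rim -x low',187,228,.026),
 ('rim bot right',380,268,.026),('carton +y-x',199,150,.1425),('carton +y+x',313,150,.1425),('lab',222,200,.1425),('lab',289,200,.1425),('lab',289,263,.1425),('lab',223,263,.1425)]:
    print(n,(atz(w,u,v,z)*1000).round(1))
print(tp)
```

```text
rim +y-x [534.8 334.5  26. ]
rim +y+x [715.5 340.4  26. ]
crosswall top [656.7 335.4  26. ]
rim -x low [542.2 233.8  26. ]
rim bot right [717.4 200.7  26. ]
carton +y-x [573.1 319.9 142.5]
carton +y+x [627.2 321.7 142.5]
lab [584.1 295.5 142.5]
lab [617.3 296.6 142.5]
lab [619.4 262.3 142.5]
lab [584.9 261.1 142.5]
[0.60136523 0.2652483  0.12096802]
```

Everything agrees within 2 mm, so I lower it.

```bash
python3 -m inch '[[0,0,-0.03,0,0,0,0.5],[0,0,-0.03,0,0,0,0.5],[0,0,-0.025,0,0,0,0.5],[0,0,-0.015,0,0,0,0.5],[0,0,-0.007,0,0,0,0.5]]'
python3 -m inch '[[0,0,-0.003,0,0,0,0.5],[0,0,-0.001,0,0,0,0.5],[0,0,0,0,0,0,0.5]]'
```

```text
time: 8.65
tool_pos: [0.6019, 0.2657, 0.014]
ee_rot: [0.696, 0.718, -0.0, -0.0]
ft_force: [0.1, 0.1, -0.5]
width: 0.0556
finger_force: 30.0
time: 9.02
tool_pos: [0.6027, 0.2665, 0.0112]
ee_rot: [0.696, 0.718, 0.001, 0.0]
ft_force: [0.1, -0.2, -1.1]
width: 0.0559
finger_force: 30.0
```

```bash
python3 -m inch '[[0,0,-0.0015,0,0,0,0.5],[0,0,0,0,0,0,0.5]]'; python3 -m inch '[[0,0,-0.001,0,0,0,0.5],[0,0,0,0,0,0,0.5]]'
```

```text
time: 9.28
tool_pos: [0.6022, 0.2663, 0.0091]
ee_rot: [0.696, 0.718, 0.0, 0.0]
ft_force: [0.6, 0.3, -1.5]
width: 0.0557
finger_force: 30.0
time: 9.52
tool_pos: [0.6023, 0.2664, 0.0088]
ee_rot: [0.696, 0.718, 0.0, 0.0]
ft_force: [-2.2, -1.3, 5.3]
width: 0.0562
finger_force: 30.0
```

```bash
python3 -m inch '[[0,0,0,0,0,0,0.3],[0,0,0,0,0,0,0.3],[0,0,0.012,0,0,0,0.3],[0,0,0.045,0,0,0,0.3],[0,0,0.054,0,0,0,0.3]]'
python3 -m inch '[[-0.0112,-0.0564,0,0,0,-0.034,0.19],[-0.0112,-0.0564,0,0,0,-0.034,0.19],[-0.0112,-0.0564,0,0,0,-0.034,0.19],[-0.0112,-0.0564,0,0,0,-0.034,0.19],[-0.0112,-0.0564,0,0,0,-0.034,0.19]]'
python3 -m inch '[[0,0,0,0,0,0,0.19],[0,0,0,0,0,0,0.19]]'
python3 - <<'E'
from h import *
snap('wrist','w5');snap('top','t5');snap('scene','s5')
cv2.imwrite('pics/c6.png',np.hstack([crop('t5',100,120,160,192,5.33)[:384],cv2.resize(cv2.imread('pics/w5.png')[:,60:],(452,384))]))
E
```

```text
time: 10.15
tool_pos: [0.6017, 0.2661, 0.1197]
ee_rot: [0.696, 0.718, -0.001, -0.0]
ft_force: [0.8, -0.3, -0.6]
width: 0.0653
finger_force: 0.0
time: 10.78
tool_pos: [0.5461, -0.0174, 0.1199]
ee_rot: [0.754, 0.656, 0.001, 0.001]
ft_force: [1.0, 0.2, 0.9]
width: 0.0759
finger_force: 0.0
time: 11.02
tool_pos: [0.5466, -0.0154, 0.1196]
ee_rot: [0.754, 0.656, 0.001, 0.0]
ft_force: [0.5, 0.3, -0.1]
width: 0.0759
finger_force: 0.0
```

View pics/c6.png

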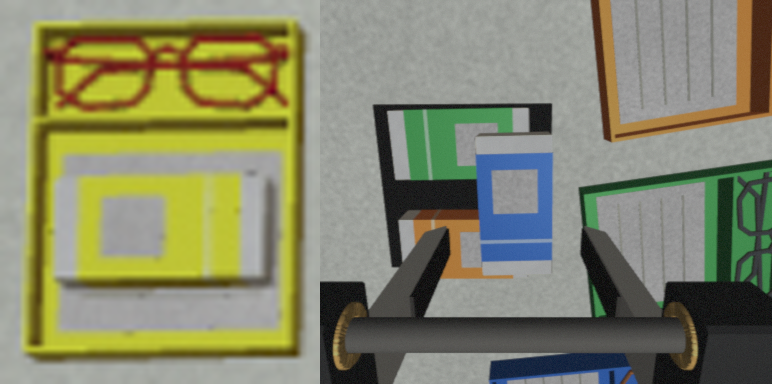

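Yellow lies flat in its tray, inside the compartment. In the wrist view blue (516,205) is centred between the fingers. Next I descend and grip, and check the lower pair numerically.

```bash
python3 -m inch '[[0,0,-0.03,0,0,0,0.19],[0,0,-0.03,0,0,0,0.19],[0,0,-0.015,0,0,0,0.19],[0,0,-0.0085,0,0,0,0.19],[0,0,0,0,0,0,0.19]]'
python3 -m inch '[[0,0,0,0,0,0,0.5],[0,0,0,0,0,0,0.5],[0,0,0,0,0,0,0.5],[0,0,0,0,0,0,0.5]]'
python3 - <<'E'
from h import *
w=load('w5')
for n,u,v in[('g -x+y',128,110),('g +x+y',270,108),('g -x-y',138,181),('o -x+y',140,218),('o -x -y',150,278),('bl',217,137),('bl',292,135),('bl',292,275),('bl',223,274)]:
    print(n,(atz(w,u,v,.059 if n=='bl' else .031)*1000).round(1))
E
```

```text
time: 11.8
tool_pos: [0.5464, -0.0153, 0.0354]
ee_rot: [0.754, 0.657, -0.0, -0.0]
ft_force: [-0.6, -0.4, -0.5]
width: 0.0758
finger_force: 0.0
time: 12.3
tool_pos: [0.5468, -0.0158, 0.0362]
ee_rot: [0.754, 0.657, 0.0, 0.001]
ft_force: [-0.6, -0.3, 3.7]
width: 0.0559
finger_force: 29.9
g -x+y [458.5  69.1  31. ]
g +x+y [568.9  55.3  31. ]
g -x-y [453.1  12.2  31. ]
o -x+y [447.3 -19.8  31. ]
o -x -y [443.1 -77.   31. ]
bl [527.5  41.1  59. ]
bl [581.   35.1  59. ]
bl [568.9 -75.8  59. ]
bl [514.  -67.2  59. ]
```

```bash
python3 -m inch '[[0,0,0.01,0,0,0,0.5],[0,0,0.025,0,0,0,0.5],[0,0,0.03,0,0,0,0.5],[0,0,0.02,0,0,0,0.5],[0,0,0,0,0,0,0.5]]'
python3 -m inch '[[0.0012,-0.0325,0,0,0,0.014,0.5],[0.0012,-0.0325,0,0,0,0.014,0.5],[0.0012,-0.0325,0,0,0,0.014,0.5],[0.0012,-0.0325,0,0,0,0.014,0.5]]'
python3 -m inch '[[0.0012,-0.0325,0,0,0,0.014,0.5],[0.0012,-0.0325,0,0,0,0.014,0.5],[0.0012,-0.0325,0,0,0,0.014,0.5],[0.0012,-0.0325,0,0,0,0.014,0.5],[0,0,0,0,0,0,0.5]]'
python3 -m inch '[[0,0,0,0,0,0,0.5],[0,0,0,0,0,0,0.5]]'
python3 - <<'E'
from h import *
w=snap('wrist','w6');tp=read_state()['tool_pos'];print(tp)
# colour-based tray / carton geometry: blue mask, print key contours
hsv=cv2.cvtColor(w['pixels'],cv2.COLOR_RGB2HSV)
m=cv2.inRange(hsv,(100,100,40),(125,255,255));m[270:]=0
n,l,st,_=cv2.connectedComponentsWithStats(m)
for i in range(1,n):
    if st[i][4]>300:
        ys,xs=np.nonzero(l==i);s=xs+ys;d=xs-ys
        print(st[i],[(xs[k],ys[k]) for k in(s.argmin(),d.argmax(),s.argmax(),d.argmin())])
E
```

```text
time: 12.92
tool_pos: [0.5473, -0.0158, 0.1222]
ee_rot: [0.754, 0.657, 0.001, 0.001]
ft_force: [-0.4, -0.3, -1.3]
width: 0.0558
finger_force: 29.9
time: 13.42
tool_pos: [0.5501, -0.1463, 0.1191]
ee_rot: [0.735, 0.678, -0.001, -0.001]
ft_force: [0.7, 0.2, -1.3]
width: 0.0559
finger_force: 29.9
time: 14.05
tool_pos: [0.5552, -0.2775, 0.1188]
ee_rot: [0.717, 0.697, -0.0, -0.001]
ft_force: [-0.4, 0.4, 0.2]
width: 0.0558
finger_force: 29.9
time: 14.3
tool_pos: [0.5555, -0.2743, 0.1201]
ee_rot: [0.716, 0.698, 0.0, -0.001]
ft_force: [0.3, -0.3, -0.8]
width: 0.0559
finger_force: 29.9
[ 0.55566871 -0.27441541  0.12028605]
[  176   113   227   157 15788] [(np.int64(176), np.int64(114)), (np.int64(401), np.int64(113)), (np.int64(384), np.int64(269)), (np.int64(201), np.int64(269))]
[368 133  16  51 445] [(np.int64(376), np.int64(133)), (np.int64(377), np.int64(133)), (np.int64(379), np.int64(177)), (np.int64(368), np.int64(182))]
[344 137  19  46 719] [(np.int64(350), np.int64(137)), (np.int64(352), np.int64(137)), (np.int64(361), np.int64(182)), (np.int64(344), np.int64(175))]
[337 209  22  37 500] [(np.int64(345), np.int64(213)), (np.int64(358), np.int64(209)), (np.int64(355), np.int64(231)), (np.int64(338), np.int64(244))]
[365 209  11  44 351] [(np.int64(367), np.int64(209)), (np.int64(373), np.int64(212)), (np.int64(372), np.int64(247)), (np.int64(365), np.int64(252))]
```

Tray and tool are aligned (rim row 113/114, against 110 for yellow), so I apply a 2 mm y correction and lower.

```bash
python3 -m inch '[[0,-0.002,-0.03,0,0,0,0.5],[0,0,-0.03,0,0,0,0.5],[0,0,-0.025,0,0,0,0.5],[0,0,-0.015,0,0,0,0.5],[0,0,-0.007,0,0,0,0.5]]'
python3 -m inch '[[0,0,-0.003,0,0,0,0.5],[0,0,-0.001,0,0,0,0.5],[0,0,0,0,0,0,0.5]]'
python3 -m inch '[[0,0,-0.001,0,0,0,0.5],[0,0,0,0,0,0,0.5]]'
```

```text
time: 14.98
tool_pos: [0.5558, -0.2771, 0.013]
ee_rot: [0.716, 0.698, -0.0, -0.0]
ft_force: [0.3, -0.3, -1.1]
width: 0.0556
finger_force: 29.9
time: 15.35
tool_pos: [0.5563, -0.2779, 0.0101]
ee_rot: [0.716, 0.698, 0.0, 0.001]
ft_force: [-0.9, -0.3, -1.4]
width: 0.0554
finger_force: 29.9
time: 15.6
tool_pos: [0.5559, -0.2778, 0.0087]
ee_rot: [0.716, 0.698, 0.0, 0.0]
ft_force: [-0.1, 0.3, -1.9]
width: 0.0556
finger_force: 29.9
```

```bash
python3 -m inch '[[0,0,-0.001,0,0,0,0.5],[0,0,0,0,0,0,0.5]]'
python3 -m inch '[[0,0,0,0,0,0,0.3],[0,0,0,0,0,0,0.3],[0,0,0.012,0,0,0,0.3],[0,0,0.045,0,0,0,0.3],[0,0,0.054,0,0,0,0.3]]'
python3 -m inch '[[-0.0057,0.039,0,0,0,0.1825,0.19],[-0.0057,0.039,0,0,0,0.1825,0.19],[-0.0057,0.039,0,0,0,0.1825,0.19],[-0.0057,0.039,0,0,0,0.1825,0.19]]'
python3 -m inch '[[-0.0057,0.039,0,0,0,0.1825,0.19],[-0.0057,0.039,0,0,0,0.1825,0.19],[-0.0057,0.039,0,0,0,0.1825,0.19],[-0.0057,0.039,0,0,0,0.1825,0.19]]'
python3 -m inch '[[0,0,0,0,0,0,0.19],[0,0,0,0,0,0,0.19]]'
python3 - <<'E'
from h import *
from scipy.spatial.transform import Rotation as R
w=snap('wrist','w7');snap('top','t7');s=read_state();tp=s['tool_pos']
y=R.from_quat(s['ee_rot']).as_matrix()[:,1];print(tp,'tool y ang',np.degrees(np.arctan2(y[1],y[0])),s['qpos'].round(2) if hasattr(s['qpos'],'round') else s['qpos'])
hsv=cv2.cvtColor(w['pixels'],cv2.COLOR_RGB2HSV)
for n,a,b in[('green',(55,100,40),(80,255,255)),('orange',(10,130,60),(20,255,255))]:
  m=cv2.inRange(hsv,a,b);k,l,st,_=cv2.connectedComponentsWithStats(m)
  for i in range(1,k):
    if st[i][4]>500:
        ys,xs=np.nonzero(l==i);c=np.column_stack([xs,ys]);r=cv2.minAreaRect(c.astype(np.float32));B=cv2.boxPoints(r)
        print(n,st[i],[ (atz(w,u,v,.031)*1000).round(0)[:2].tolist() for u,v in B],(atz(w,*r[0],.031)*1000).round(1))
E
```

```text
time: 15.85
tool_pos: [0.556, -0.2778, 0.0082]
ee_rot: [0.716, 0.698, 0.0, 0.0]
ft_force: [-1.4, -0.0, 4.5]
width: 0.0559
finger_force: 29.9
time: 16.48
tool_pos: [0.5553, -0.2773, 0.1193]
ee_rot: [0.716, 0.698, -0.0, -0.001]
ft_force: [0.9, -0.9, 0.0]
width: 0.0658
finger_force: 0.0
time: 16.98
tool_pos: [0.533, -0.1206, 0.1194]
ee_rot: [0.417, 0.909, 0.0, 0.001]
ft_force: [0.3, 0.4, 0.1]
width: 0.0762
finger_force: 0.0
time: 17.48
tool_pos: [0.5103, 0.0356, 0.1194]
ee_rot: [0.065, 0.998, 0.0, 0.001]
ft_force: [0.3, 0.1, 0.2]
width: 0.0759
finger_force: 0.0
time: 17.73
tool_pos: [0.5107, 0.0338, 0.119]
ee_rot: [0.069, 0.998, -0.0, 0.001]
ft_force: [0.3, -0.1, 0.0]
width: 0.0763
finger_force: 0.0
[0.51069236 0.03328004 0.11874799] tool y ang 82.05182765940063 [-0.07  0.25  1.77 -0.    1.12 -1.5 ]
green [ 220  145   71   19 1273] [[463.0, 12.0], [471.0, 67.0], [485.0, 66.0], [477.0, 9.0]] [474.   38.4  31. ]
green [ 221  167   69   76 3429] [[481.0, 9.0], [488.0, 65.0], [554.0, 57.0], [546.0, -1.0]] [516.4  32.6  31. ]
green [167 287  51  31 791] [[604.0, -62.0], [576.0, -50.0], [593.0, -8.0], [622.0, -18.0]] [598.3 -34.4  31. ]
orange [ 108  142   77   21 1350] [[451.0, -78.0], [457.0, -17.0], [472.0, -19.0], [466.0, -81.0]] [461.4 -48.7  31. ]
orange [ 111  162   78   80 3384] [[468.0, -80.0], [473.0, -19.0], [540.0, -28.0], [535.0, -93.0]] [502.9 -54.6  31. ]
orange [ 258  293   86   25 1225] [[612.0, 22.0], [610.0, 99.0], [629.0, 100.0], [631.0, 21.0]] [620.2  60.6  31. ]
```

```bash
python3 -m inch '[[0,0,-0.035,0,0,0,0.19],[0,0,-0.035,0,0,0,0.19],[0,0,-0.025,0,0,0,0.19],[0,0,-0.015,0,0,0,0.19],[0,0,0,0,0,0,0.19]]'
python3 -m inch '[[0,0,0,0,0,0,0.5],[0,0,0,0,0,0,0.5],[0,0,0,0,0,0,0.5],[0,0,0,0,0,0,0.5]]'
```

```text
time: 18.45
tool_pos: [0.5098, 0.0337, 0.0077]
ee_rot: [0.069, 0.998, 0.0, -0.001]
ft_force: [-0.1, -0.5, -0.4]
width: 0.0761
finger_force: 0.0
time: 18.95
tool_pos: [0.511, 0.0343, 0.0094]
ee_rot: [0.068, 0.998, 0.0, 0.001]
ft_force: [-1.0, -0.8, 4.9]
width: 0.0556
finger_force: 29.9
```

```bash
python3 -m inch '[[0,0,0.01,0,0,0,0.5],[0,0,0.025,0,0,0,0.5],[0,0,0.035,0,0,0,0.5],[0,0,0.04,0,0,0,0.5],[0,0,0,0,0,0,0.5]]'
python3 -m inch '[[0.02,-0.0158,0,0,0,-0.1775,0.5],[0.02,-0.0158,0,0,0,-0.1775,0.5],[0.02,-0.0158,0,0,0,-0.1775,0.5],[0.02,-0.0158,0,0,0,-0.1775,0.5]]'
python3 -m inch '[[0.02,-0.0158,0,0,0,-0.1775,0.5],[0.02,-0.0158,0,0,0,-0.1775,0.5],[0.02,-0.0158,0,0,0,-0.1775,0.5],[0.02,-0.0158,0,0,0,-0.1775,0.5],[0,0,0,0,0,0,0.5]]'
python3 -m inch '[[0,0,0,0,0,0,0.5],[0,0,0,0,0,0,0.5]]'
python3 - <<'E'
from h import *
w=snap('wrist','w8');print(read_state()['tool_pos'])
hsv=cv2.cvtColor(w['pixels'],cv2.COLOR_RGB2HSV)
m=cv2.inRange(hsv,(55,90,30),(85,255,255));m[270:]=0
n,l,st,_=cv2.connectedComponentsWithStats(m)
for i in range(1,n):
    if st[i][4]>300:
        ys,xs=np.nonzero(l==i);s=xs+ys;d=xs-ys
        print(st[i],[(int(xs[k]),int(ys[k])) for k in(s.argmin(),d.argmax(),s.argmax(),d.argmin())])
for u,v in[(176,112),(401,112)]: print(atz(w,u,v,.026))
E
```

```text
time: 19.58
tool_pos: [0.5125, 0.0343, 0.1216]
ee_rot: [0.068, 0.998, 0.0, 0.003]
ft_force: [-0.9, -0.1, -0.6]
width: 0.0561
finger_force: 29.9
time: 20.08
tool_pos: [0.5896, -0.0291, 0.1168]
ee_rot: [0.414, 0.91, -0.0, -0.002]
ft_force: [0.1, 1.6, -0.4]
width: 0.0556
finger_force: 29.9
time: 20.7
tool_pos: [0.6702, -0.0929, 0.1163]
ee_rot: [0.702, 0.712, -0.001, -0.001]
ft_force: [0.5, 0.1, -0.2]
width: 0.0558
finger_force: 29.9
time: 20.95
tool_pos: [0.6691, -0.0912, 0.1182]
ee_rot: [0.702, 0.713, -0.0, -0.001]
ft_force: [-0.2, 1.0, -0.7]
width: 0.0556
finger_force: 29.9
[ 0.66934843 -0.09128065  0.11845516]
[  178   112   227   158 18546] [(178, 113), (403, 114), (385, 269), (201, 269)]
[370 133  16  52 495] [(378, 133), (379, 133), (381, 178), (370, 184)]
[345 137  20  48 766] [(352, 137), (353, 137), (363, 183), (345, 176)]
[338 210  22  38 536] [(344, 215), (359, 210), (356, 233), (338, 244)]
[366 210  12  45 398] [(367, 210), (372, 211), (373, 249), (366, 254)]
[ 0.60532299 -0.02238382  0.026     ]
[ 0.7843079  -0.01945128  0.026     ]
```

```bash
python3 -m inch '[[0.002,-0.002,-0.03,0,0,0,0.5],[0,0,-0.03,0,0,0,0.5],[0,0,-0.025,0,0,0,0.5],[0,0,-0.015,0,0,0,0.5],[0,0,-0.005,0,0,0,0.5]]'
python3 -m inch '[[0,0,-0.002,0,0,0,0.5],[0,0,0,0,0,0,0.5]]'
python3 -m inch '[[0,0,-0.001,0,0,0,0.5],[0,0,0,0,0,0,0.5]]'
```

```text
time: 21.62
tool_pos: [0.6717, -0.0937, 0.0129]
ee_rot: [0.702, 0.712, -0.0, -0.0]
ft_force: [-0.2, -0.2, -0.6]
width: 0.0559
finger_force: 29.9
time: 21.88
tool_pos: [0.6729, -0.0942, 0.0124]
ee_rot: [0.702, 0.712, 0.0, 0.001]
ft_force: [-0.6, 0.3, -0.6]
width: 0.0556
finger_force: 29.9
time: 22.12
tool_pos: [0.6725, -0.0941, 0.0109]
ee_rot: [0.702, 0.712, 0.0, 0.0]
ft_force: [-0.1, -0.1, -0.8]
width: 0.0559
finger_force: 29.9
```

```bash
python3 -m inch '[[0,0,-0.001,0,0,0,0.5],[0,0,0,0,0,0,0.5]]'
python3 -m inch '[[0,0,-0.001,0,0,0,0.5],[0,0,0,0,0,0,0.5]]'
```

```text
time: 22.38
tool_pos: [0.6723, -0.0941, 0.0095]
ee_rot: [0.702, 0.712, 0.0, 0.0]
ft_force: [0.6, 0.5, -0.4]
width: 0.0555
finger_force: 29.9
time: 22.62
tool_pos: [0.6723, -0.0941, 0.0094]
ee_rot: [0.702, 0.712, 0.0, 0.0]
ft_force: [-1.4, 0.2, 5.2]
width: 0.0555
finger_force: 29.9
```

```bash
python3 -m inch '[[0,0,0,0,0,0,0.3],[0,0,0,0,0,0,0.3],[0,0,0.012,0,0,0,0.3],[0,0,0.045,0,0,0,0.3],[0,0,0.054,0,0,0,0.3]]'
python3 -m inch '[[-0.0217,0.0048,0,0,0,0.1775,0.19],[-0.0217,0.0048,0,0,0,0.1775,0.19],[-0.0217,0.0048,0,0,0,0.1775,0.19],[-0.0217,0.0048,0,0,0,0.1775,0.19]]'
python3 -m inch '[[-0.0217,0.0048,0,0,0,0.1775,0.19],[-0.0217,0.0048,0,0,0,0.1775,0.19],[-0.0217,0.0048,0,0,0,0.1775,0.19],[-0.0217,0.0048,0,0,0,0.1775,0.19]]'
python3 -m inch '[[0,0,0,0,0,0,0.19],[0,0,0,0,0,0,0.19]]'
python3 - <<'E'
from h import *
w=snap('wrist','w9');print(read_state()['tool_pos'])
hsv=cv2.cvtColor(w['pixels'],cv2.COLOR_RGB2HSV)
m=cv2.inRange(hsv,(10,130,60),(20,255,255));k,l,st,_=cv2.connectedComponentsWithStats(m)
for i in range(1,k):
    if st[i][4]>500:
        ys,xs=np.nonzero(l==i);r=cv2.minAreaRect(np.column_stack([xs,ys]).astype(np.float32));B=cv2.boxPoints(r)
        print(st[i],[ (atz(w,u,v,.031)*1000).round(0)[:2].tolist() for u,v in B],(atz(w,*r[0],.031)*1000).round(1))
E
```

```text
time: 23.25
tool_pos: [0.6716, -0.0939, 0.1201]
ee_rot: [0.702, 0.712, -0.001, -0.001]
ft_force: [0.5, -0.6, -0.8]
width: 0.0661
finger_force: 0.0
time: 23.75
tool_pos: [0.585, -0.0748, 0.1203]
ee_rot: [0.408, 0.913, 0.0, 0.001]
ft_force: [0.0, -0.6, 0.3]
width: 0.076
finger_force: 0.0
time: 24.25
tool_pos: [0.4983, -0.0556, 0.1203]
ee_rot: [0.065, 0.998, -0.0, 0.001]
ft_force: [-0.1, -0.6, -0.1]
width: 0.0762
finger_force: 0.0
time: 24.5
tool_pos: [0.5, -0.056, 0.1202]
ee_rot: [0.07, 0.998, -0.0, 0.001]
ft_force: [-0.6, 1.2, 0.5]
width: 0.0762
finger_force: 0.0
[ 0.50006131 -0.05604596  0.11996287]
[ 220  142   70   18 1200] [[450.0, -78.0], [458.0, -23.0], [471.0, -24.0], [464.0, -80.0]] [460.7 -51.4  31. ]
[ 221  165   68   75 3381] [[469.0, -80.0], [476.0, -26.0], [541.0, -33.0], [533.0, -91.0]] [503.9 -57.4  31. ]
```

```bash
python3 -m inch '[[-0.002,-0.001,-0.035,0,0,0,0.19],[0,0,-0.035,0,0,0,0.19],[0,0,-0.025,0,0,0,0.19],[0,0,-0.015,0,0,0,0.19],[0,0,0,0,0,0,0.19]]'
python3 -m inch '[[0,0,0,0,0,0,0.5],[0,0,0,0,0,0,0.5],[0,0,0,0,0,0,0.5],[0,0,0,0,0,0,0.5]]'
```

```text
time: 25.18
tool_pos: [0.4967, -0.0567, 0.0083]
ee_rot: [0.069, 0.998, 0.0, -0.001]
ft_force: [-0.6, 0.0, 1.0]
width: 0.0763
finger_force: 0.0
time: 25.68
tool_pos: [0.4974, -0.0568, 0.0102]
ee_rot: [0.068, 0.998, -0.0, 0.001]
ft_force: [0.8, 0.2, 4.2]
width: 0.0556
finger_force: 30.0
```

```bash
python3 -m inch '[[0,0,0.01,0,0,0,0.5],[0,0,0.025,0,0,0,0.5],[0,0,0.035,0,0,0,0.5],[0,0,0.04,0,0,0,0.5],[0,0,0,0,0,0,0.5]]'
python3 -m inch '[[0.0247,0.0185,0,0,0,-0.1755,0.5],[0.0247,0.0185,0,0,0,-0.1755,0.5],[0.0247,0.0185,0,0,0,-0.1755,0.5],[0.0247,0.0185,0,0,0,-0.1755,0.5]]'
python3 -m inch '[[0.0247,0.0185,0,0,0,-0.1755,0.5],[0.0247,0.0185,0,0,0,-0.1755,0.5],[0.0247,0.0185,0,0,0,-0.1755,0.5],[0.0247,0.0185,0,0,0,-0.1755,0.5],[0,0,0,0,0,0,0.5]]'
python3 -m inch '[[0,0,0,0,0,0,0.5],[0,0,0,0,0,0,0.5]]'
python3 - <<'E'
from h import *
w=snap('wrist','w10');print(read_state()['tool_pos'])
hsv=cv2.cvtColor(w['pixels'],cv2.COLOR_RGB2HSV)
m=cv2.inRange(hsv,(8,110,40),(22,255,255));m[270:]=0
n,l,st,_=cv2.connectedComponentsWithStats(m)
for i in range(1,n):
    if st[i][4]>300:
        ys,xs=np.nonzero(l==i);s=xs+ys;d=xs-ys
        print(st[i],[(int(xs[k]),int(ys[k])) for k in(s.argmin(),d.argmax(),s.argmax(),d.argmin())])
E
```

```text
time: 26.3
tool_pos: [0.4988, -0.0572, 0.1228]
ee_rot: [0.068, 0.998, -0.001, 0.003]
ft_force: [0.5, -0.3, -1.1]
width: 0.0555
finger_force: 30.0
time: 26.8
tool_pos: [0.5949, 0.018, 0.118]
ee_rot: [0.41, 0.912, -0.001, -0.001]
ft_force: [0.4, 0.2, -1.1]
width: 0.0559
finger_force: 30.0
time: 27.42
tool_pos: [0.6944, 0.0925, 0.1172]
ee_rot: [0.696, 0.718, -0.001, -0.001]
ft_force: [-0.2, 0.6, -0.8]
width: 0.0554
finger_force: 30.0
time: 27.68
tool_pos: [0.693, 0.0906, 0.1191]
ee_rot: [0.696, 0.718, -0.001, -0.0]
ft_force: [0.4, 1.1, -0.8]
width: 0.056
finger_force: 30.0
[0.69330279 0.09061865 0.11948653]
[  177   109   228   161 19173] [(177, 110), (404, 111), (385, 269), (202, 269)]
[369 129  18  53 564] [(377, 129), (379, 129), (382, 174), (369, 181)]
[344 133  21  49 842] [(352, 133), (353, 133), (364, 179), (345, 173)]
[337 206  24  39 591] [(342, 213), (360, 206), (357, 229), (339, 243)]
[365 206  14  46 453] [(367, 206), (376, 210), (374, 245), (365, 251)]
```

Aligned, with the rim at row 110 and a shift of about +2 mm in x. I lower it.

```bash
python3 -m inch '[[0.002,0,-0.03,0,0,0,0.5],[0,0,-0.03,0,0,0,0.5],[0,0,-0.025,0,0,0,0.5],[0,0,-0.015,0,0,0,0.5],[0,0,-0.006,0,0,0,0.5]]'
python3 -m inch '[[0,0,-0.001,0,0,0,0.5],[0,0,0,0,0,0,0.5]]'
python3 -m inch '[[0,0,-0.001,0,0,0,0.5],[0,0,0,0,0,0,0.5]]'
python3 -m inch '[[0,0,-0.001,0,0,0,0.5],[0,0,0,0,0,0,0.5]]'
```

```text
time: 28.35
tool_pos: [0.6958, 0.091, 0.013]
ee_rot: [0.696, 0.718, -0.0, -0.0]
ft_force: [0.2, 1.3, -0.5]
width: 0.0563
finger_force: 30.0
time: 28.6
tool_pos: [0.697, 0.0913, 0.0135]
ee_rot: [0.696, 0.718, 0.001, 0.001]
ft_force: [-0.1, -1.0, -1.3]
width: 0.0554
finger_force: 30.0
time: 28.85
tool_pos: [0.6965, 0.0914, 0.0119]
ee_rot: [0.696, 0.718, 0.0, 0.0]
ft_force: [0.7, -0.8, -0.6]
width: 0.0555
finger_force: 30.0
time: 29.1
tool_pos: [0.6962, 0.0913, 0.0104]
ee_rot: [0.696, 0.718, -0.0, -0.0]
ft_force: [-0.4, 0.2, -0.5]
width: 0.0557
finger_force: 30.0
```

```bash
python3 -m inch '[[0,0,-0.001,0,0,0,0.5],[0,0,0,0,0,0,0.5]]'
```

```text
time: 29.35
tool_pos: [0.6963, 0.0913, 0.0103]
ee_rot: [0.696, 0.718, 0.0, 0.0]
ft_force: [-1.2, -0.5, 5.0]
width: 0.0557
finger_force: 30.0
```

Touchdown. I release, lift, back off toward the robot, and check all four.

```bash
python3 -m inch '[[0,0,0,0,0,0,0.3],[0,0,0,0,0,0,0.3],[0,0,0.012,0,0,0,0.3],[0,0,0.045,0,0,0,0.3],[0,0,0.054,0,0,0,0.3]]'
python3 -m inch '[[-0.055,-0.02,0.02,0,0,0,0.3],[-0.055,-0.02,0.02,0,0,0,0.3],[-0.055,-0.02,0.02,0,0,0,0.3],[-0.055,-0.02,0,0,0,0,0.3],[0,0,0,0,0,0,0.3]]'
python3 - <<'E'
from h import *
snap('top','t11');snap('scene','s11')
a=crop('top' and 't11',100,88,350,210,3.2);b=crop('s11',140,145,400,345,1.05)
cv2.imwrite('pics/c7.png',np.vstack([a,np.pad(b,((0,0),(0,800-b.shape[1]),(0,0)))]))
E
```

```text
time: 29.98
tool_pos: [0.6956, 0.0913, 0.1211]
ee_rot: [0.696, 0.718, -0.001, -0.001]
ft_force: [0.9, -1.1, -0.2]
width: 0.0663
finger_force: 0.0
time: 30.6
tool_pos: [0.472, 0.0108, 0.1815]
ee_rot: [0.697, 0.717, -0.0, -0.0]
ft_force: [1.1, -0.1, -0.7]
width: 0.0655
finger_force: 0.0
```

View pics/c7.png

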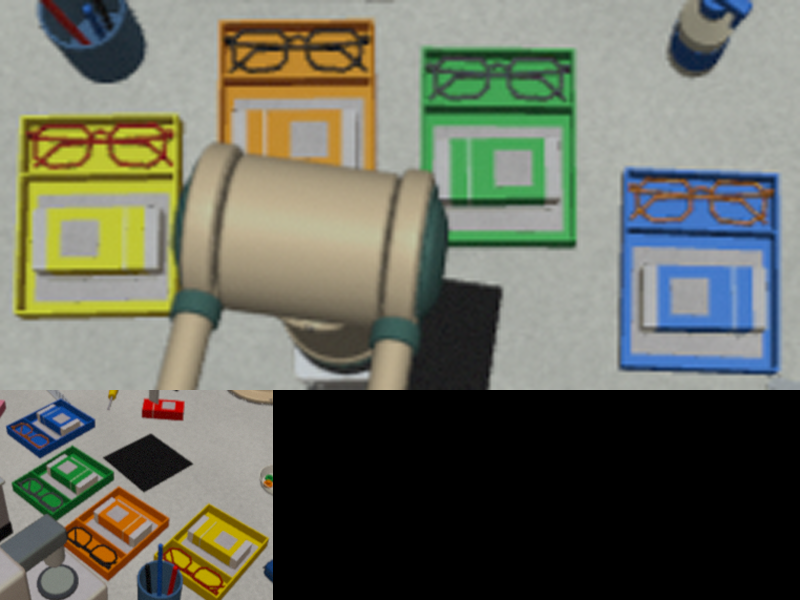

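Top and scene views show all four cartons flat, label up, inside the lens compartment of their own trays: yellow (97,240), orange (295,130), green (500,168) and blue (703,297). The mat is empty and the arm is clear.

```bash
python3 -m inch '[[0,0,0,0,0,0,0.3],[0,0,0,0,0,0,0.3]]'; python3 -c "
from bench import job_done;print(job_done())"
```

```text
time: 30.95
tool_pos: [0.4775, 0.0116, 0.1803]
ee_rot: [0.696, 0.718, 0.0, 0.0]
ft_force: [-0.1, -0.4, -0.4]
width: 0.0661
finger_force: 0.0
the job is handed in; nothing more can be done
None
```

The job is handed in at about 31 s: by the final pictures, all four cartons lie flat, label up, each in its own colour's lens compartment with the arm clear, though the hand-in returned no verdict.

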